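Stack the chamfered fastener trays and lid on the bench base

ROBOT

A 7-joint arm with a two-finger parallel gripper is mounted at the origin on the work surface. World frame = base frame: x ahead of the robot, y to its left, z up, the work surface at z = 0. Lengths are in m, angles in rad, forces in N, time in s.
With the tool pointing down it reaches from about 0.425 to 0.875 m from the base axis. Payload 8.4 kg.
Tool frame: the origin (TCP) lies at the centre of the arm's flange, where the gripper is bolted on; the fingertips stand 182 mm ahead of it and the grasp point (between the pads) lies 164 mm ahead of it; z points along the fingers, y is the line along which they close (so a half turn about z gives the same grasp; the last joint's range is limited). The gripper opens to 87 mm and grips with 3 to 60 N. Pads are 19 mm wide; open, the fingers measure 117 mm over their backs; the gripper's body (75 mm by 190 mm) begins 51 mm behind the grasp point.
Start: joints at [-1.304, 0.333, 0.04, 1.465, -0.013, 1.343, -0.059], TCP at [0.233, 0.607, 0.405] pointing down, gripper open.
Joint ranges: [-2.58, 2.58], [-0.38, 2.09], [-1.3, 1.39], [0.25, 2.4], [-1.5, 4.64], [0.08, 2.09], [-2.65, 2.65]. Speed limits (rad/s): [2.22, 2.22, 2.79, 2.79, 3.14, 3.14, 3.14].

INTERFACE

Orientations are given as a unit quaternion [x, y, z, w].
In Python, from workcell import telemetry, capture, sign_off gives the robot as it stands.
- The arm moves only by the tool apply_moves, never from a script. Its argument "increments" is one flat list of numbers, 5 for each row, row after row: the shift along the tool's x, y, z in m, then the turn about the tool's z in rad, then the finger opening in m, from 0 to 0.087. In form: [x, y, z, roll, gripper, x, y, z, roll, gripper, ...]. A call has 1 to 8 rows; each row shifts and turns the commanded pose from where the row before left it, along the tool's axes as they then stand; what a row does not reach is not made up. A row lasts 1/8 s, in which the tool goes at most 62.5 mm and 10.7 degrees, less where a joint would pass 70% of its speed; a pose out of reach is approached as far as the arm can. A call with a gripper value outside its range is refused whole. The fingers move at their own pace and stop on an object; "force" is the grip in N (left out, the last holds). Time passes only in rows, so rows that do not move let the fingers close. It gives the time, the measured TCP pose, the force, the opening and the grip force at its end, in the units of the state.
- telemetry.read_state(): the state, without advancing time (a new reading comes with each control period).
- capture(name): name is "scene" or "side" or "wrist"; returns a dict with "color" (400x640x3 uint8, blue, green, red), "depth" (400x640 float32, m along the optical axis (not along the pixel's ray), 0 where there is no reading), "mtx" (3x3 intrinsics, pixels), "extrinsics" (4x4, takes a point from camera to world coordinates). Camera axes: x right, y down, z forward; pixel columns grow to the right and rows downward; lengths in m; the calibration is good to about 2 mm. A picture is of the moment at which its call begins.
- sign_off(): hands the job in; it is judged then, once.
The state is a dict: "clock": time; "joint_pos": joint angles; "qd": joint speeds; "tau": joint torques, N m; "tool_pos": TCP position; "eef_rot": TCP orientation; "ft_force": force on the tool from outside, world axes, zero at the start; "torque": the same for the moment, N m; "finger_gap": finger opening in m; "grip_force": force on a finger pad.
Only numpy, scipy, OpenCV 4.12 (cv2) and the standard library are available. Lean on these libraries where they do the work, as an engineer would, in place of code of your own. Each camera call takes 0.05 s, during which the arm holds its last target. There are 200 camera calls.

TASK

Put the fastener tray set back together on the base bolted to the bench: the deep tray first, then the shallow tray on it, then the lid on top, with the chamfered corners all at the same end as the base's so that every skirt drops fully home over the collar below. Set each part down, do not drop it, and leave the tin, the metal bottle, the spanner and the cardboard box where they are.

Things in the scene. Friction and masses are not known exactly. Their poses are not given: they have to be found in the camera images.
- base: Fixed grey block bolted to the bench on a 120 x 90 x 6 mm steel foot; origin: centre of the underside. Outline 92 x 62 mm (x, y), 16 mm chamfers on its two +x corners. Shoulder, where the deep tray's skirt rests, 18 mm up; collar 8 mm higher, 6 mm in from the outline, goes up inside the skirt. It is at the left or the middle place, the deep tray at the other.
- deep_mid (a point): Deep tray, open, one cross wall, 0.12 kg, flat on the bench, turned up to 92 degrees either way. Grey, 92 x 62 mm (x, y), 16 mm chamfers on the two +x corners; straight sides. Skirt below, 10 mm deep, 4 mm wall, fits over a collar with 2 mm play. Body 34 mm high plus 8 mm collar on top, 6 mm in. Point: centre, 21 mm above the underside; z up, x to the chamfered end. Home: 39 mm above the bench.
- shallow_mid (a point): Shallow tray, open, three cross walls, 0.09 kg, on the sloping rack, chamfers uphill. Grey, 92 x 62 mm (x, y), 16 mm chamfers on the two +x corners; straight sides. Skirt below, 10 mm deep, 4 mm wall, fits over a collar with 2 mm play. Body 24 mm high plus 8 mm collar. Point: centre, 16 mm above the underside; z out of the tray, x to the chamfered end. Home: 29 mm above the deep tray's point.
- lid_mid (a point): Lid, flat closed top, no collar, 0.08 kg, on the rack left or right of the shallow tray, chamfers uphill. Grey, 92 x 62 mm (x, y), 16 mm chamfers on the two +x corners; straight sides. Skirt below, 10 mm deep, 4 mm wall, fits over a collar with 2 mm play. 22 mm high. Point: centre, 11 mm above the underside; z out of the top, x to the chamfered end. Home: 19 mm above the shallow tray's point.
- rack: Fixed steel rack; origin: centre of its underside. Its flat shelf, 125 mm long, 240 mm wide (y), rises 30 degrees towards the rack's +x (14 to 76 mm above the bench, 45 mm over the origin), with a 6 mm lip at the low edge that the parts rest against. Shallow tray and lid lie on it about 125 mm apart along y, square to it.
- tin: Bystander: upright tin, 54 mm diameter, 88 mm high, between the rack and the middle place; origin under its centre.
- spray: Bystander: upright metal bottle, 54 mm diameter, 190 mm high; origin under its centre.
- spanner: Bystander: steel spanner 170 mm long lying on the bench near the robot.
- carton: Bystander: open cardboard box 90 x 70 x 50 mm; origin under its centre.
- deep: The body of the part whose centre is deep_mid: same axes, origin at the centre of its underside.
- shallow: The body of the part whose centre is shallow_mid: same axes, origin at the centre of its underside.
- lid: The body of the part whose centre is lid_mid: same axes, origin at the centre of its underside.
Mind the look-alikes: they are no part of the job. Leave any green or red look-alike of the base alone.

How it is judged:
On the way, in this order (a step that is already met when the one before it is completed fails the run):
1. the deep tray is home on the base (horizontal distance between deep_mid and base below 0.005 m and z of deep_mid in the frame of base between 0.037 and 0.041 m and angle between deep_mid's own z axis and vertical below 0.04 rad and angle between the x axis of deep_mid and the x axis of base, either way round below 0.09 rad), for 0.2 s.
2. the shallow tray is home on the deep tray (all of step 1 and horizontal distance between shallow_mid and deep_mid below 0.005 m and z of shallow_mid in the frame of deep_mid between 0.027 and 0.031 m and angle between shallow_mid's own z axis and vertical below 0.04 rad and angle between the x axis of shallow_mid and the x axis of deep_mid, either way round below 0.09 rad), for 0.2 s.
3. the lid is home on the shallow tray (all of step 2 and horizontal distance between lid_mid and shallow_mid below 0.005 m and z of lid_mid in the frame of shallow_mid between 0.017 and 0.021 m and angle between lid_mid's own z axis and vertical below 0.04 rad and angle between the x axis of lid_mid and the x axis of shallow_mid, either way round below 0.09 rad), for 0.2 s.
At the end, for the whole second after the job is handed in: Deep tray home on the base, shallow tray home on the deep tray, lid home on the shallow tray: each centred within 5 mm, at its seated height within 2 mm (so chamfers match), level within 0.04 rad, in line within 0.09 rad; all at rest (all of step 3 and linear speed of each of deep, shallow, lid below 0.02 m/s); the robot touches nothing.
It fails at once if a bystander (tin, metal bottle, spanner, cardboard box) is moved by more than 20 mm (distance of any of tin, spray, spanner, carton from where it was at the start of the episode above 0.02 m).
It fails at once if the deep is dropped (falls free of the fingers faster than 0.6 m/s) (linear speed of deep above 0.6 m/s and contact force between the fingers and deep below 0.05 N).
It fails at once if the shallow is dropped (falls free of the fingers faster than 0.6 m/s) (linear speed of shallow above 0.6 m/s and contact force between the fingers and shallow below 0.05 N).
It fails at once if the lid is dropped (falls free of the fingers faster than 0.6 m/s) (linear speed of lid above 0.6 m/s and contact force between the fingers and lid below 0.05 N).
It also fails if it takes over 72 s, if anything falls off the work surface, if the arm or the gripper's body presses on something with over 40 N, if the wrist force passes 120 N, or if a joint passes its speed limit or range.

## Working session

There is one attempt and no reset: what is moved stays moved. The work goes in short steps, Python scripts to look and compute and a tool call to move; the robot and the scene stay as the last step left them, time stands still between calls to the robot, and variables do not carry over. Pictures are saved under pics/ and viewed, at most 10 in all, crops included, and the job is handed in when it is done.

Besides the shell and the picture viewer there is one more tool, called after "Emit:" as name(argument=value, ...), one argument or row to a line, values as JSON. apply_moves: Moves the arm, as the interface text tells. Its arguments: {"type":"object","properties":{"increments":{"type":"array","items":{"type":"number"}},"force":{"type":"number"}},"required":["increments"]}

```bash
mkdir -p pics; ls
cat > h.py <<'E'
import numpy as np, cv2
from workcell import telemetry, capture, sign_off
def cloud(c):
    d=c["depth"];K=c["mtx"];v,u=np.mgrid[:d.shape[0],:d.shape[1]]
    p=np.stack([(u-K[0,2])*d/K[0,0],(v-K[1,2])*d/K[1,1],d],-1)
    w=p@c["extrinsics"][:3,:3].T+c["extrinsics"][:3,3]
    w[d<=0]=np.nan
    return w
E
python3 - <<'E'
from h import *
for n in("scene","side","wrist"):
    c=capture(n);np.savez(f"{n}0.npz",**c);cv2.imwrite(f"pics/{n}0.png",c["color"]);print(n,c["extrinsics"].round(3).tolist())
s=telemetry.read_state();print(s["clock"],s["tool_pos"],s["eef_rot"],s["finger_gap"])
E
```

```text
pics
scene [[0.102, 0.717, -0.689, 1.192], [0.995, -0.072, 0.071, -0.055], [0.001, -0.693, -0.721, 0.738], [0.0, 0.0, 0.0, 1.0]]
side [[0.852, -0.371, 0.369, 0.199], [-0.523, -0.616, 0.589, -0.577], [0.009, -0.695, -0.719, 0.767], [0.0, 0.0, 0.0, 1.0]]
wrist [[0.356, 0.898, 0.257, 0.162], [0.934, -0.342, -0.1, 0.634], [-0.002, 0.275, -0.961, 0.384], [0.0, 0.0, 0.0, 1.0]]
0.15 [0.23246408 0.60686493 0.40406645] [ 1.81902251e-01  9.83316418e-01 -6.22042105e-04 -7.31585583e-05] 0.08696145402469745
```

View pics/scene0.png

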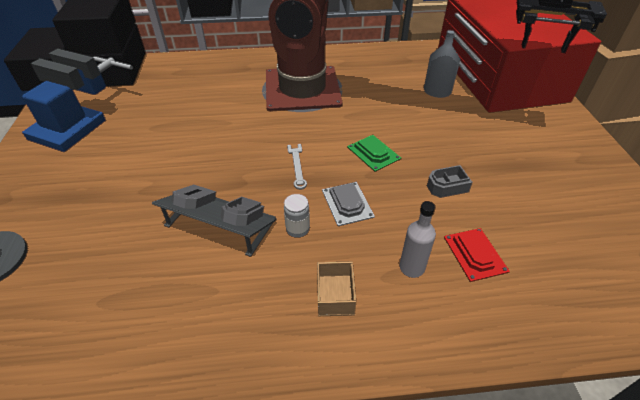

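View pics/side0.png

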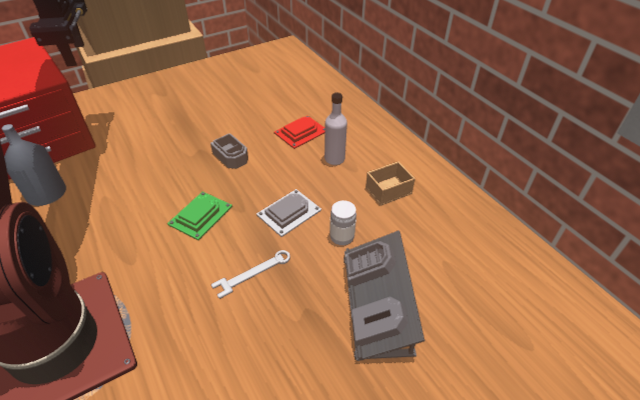

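The scene picture shows the base at (348,200), the deep tray at (450,181), the lid at (195,195) and the shallow tray at (243,210). The side picture agrees: base (289,210), deep tray (229,151), shallow tray (368,258), lid (378,317). The tin sits between the rack and the base, and the bottle is at (415,240) in the scene.

```bash
cat >> h.py <<'E'
def fit(P2):
    (c,s,a)=cv2.minAreaRect(P2.astype(np.float32)*1000)
    a=np.deg2rad(a); 
    if s[0]<s[1]: s=(s[1],s[0]);a+=np.pi/2
    c=np.array(c)/1000;ax=np.array([np.cos(a),np.sin(a)]);ay=np.array([-ax[1],ax[0]])
    q=(P2-c)@np.stack([ax,ay],1)*1000
    # points in the corners: chamfer end has none
    cor=lambda sg:int(((sg*q[:,0]+abs(q[:,1])>46+31-13)).sum())
    p,m=cor(1),cor(-1)
    if m<p: a+=np.pi
    return c,np.array(s),np.rad2deg((a+np.pi)%(2*np.pi)-np.pi),(p,m)
def near(W,c,r): return W[np.nan_to_num(np.hypot(W[:,0]-c[0],W[:,1]-c[1]),nan=9)<r]
E
python3 - <<'E'
from h import *
np.set_printoptions(precision=4,suppress=True)
D={n:dict(np.load(n+"0.npz")) for n in("scene","side")}
W={n:cloud(D[n]) for n in D}
px={"base":((348,200),(289,210)),"deep":((450,181),(229,151)),"lid":((195,195),(378,317)),"shal":((243,210),(368,258)),"tin":((297,203),(343,215)),"spray":((415,255),(336,140)),"carton":((337,270),(390,180)),"spanner":((298,165),(255,270))}
for k,v in px.items(): print(k,*[W[n][p[1]-2:p[1]+3,p[0]-2:p[0]+3].reshape(-1,3) [12] for n,p in zip(W,v)])
A=np.concatenate([w.reshape(-1,3) for w in W.values()]);A=A[~np.isnan(A[:,0])]
for k,lo,hi in(("base",.011,.035),("deep",.012,.05)):
    for n in("scene","side","both"):
        w=A if n=="both" else W[n].reshape(-1,3)
        c=W["scene"][px[k][0][1],px[k][0][0]]
        q=near(w,c,.075);q=q[(q[:,2]>lo)&(q[:,2]<hi)]
        print(k,n,len(q),*fit(q[:,:2]))
# rack plane
for n in ("scene","side"):
    w=W[n].reshape(-1,3)
    a=W[n][px["lid"][n=="side"][1],px["lid"][n=="side"][0]];b=W[n][px["shal"][n=="side"][1],px["shal"][n=="side"][0]]
    q=near(w,(a+b)/2,.15);q=q[(q[:,2]>.012)&(q[:,2]<.14)]
    rng=np.random.default_rng(0);best=0
    for _ in range(600):
        t=q[rng.choice(len(q),3,False)];nn=np.cross(t[1]-t[0],t[2]-t[0]);nn/=np.linalg.norm(nn)+1e-12
        if nn[2]<0:nn=-nn
        if abs(np.arccos(nn[2])-np.pi/6)>.07:continue
        i=abs((q-t[0])@nn)<.002
        if i.sum()>best:best=i.sum();I=i
    o=q[I].mean(0);nn=np.linalg.svd(q[I]-o)[2][2];nn*=np.sign(nn[2])
    up=-np.array([nn[0],nn[1]]);up/=np.hypot(*up)
    print(n,"plane",o,nn,"tilt",np.rad2deg(np.arccos(nn[2])),"uphill yaw",np.rad2deg(np.arctan2(up[1],up[0])),best)
    U=np.array([up[0]*nn[2],up[1]*nn[2],np.hypot(*nn[:2])]);V=np.cross(nn,U)
    for k,cc,h in(("lid",a,.022),("shal",b,.024)):
        g=near(w,cc,.075);d=(g-o)@nn
        g=g[(d>.008)&(d<.045)]
        l=np.stack([(g-o)@U,(g-o)@V],1)
        c,s,an,cr=fit(l);print(k,len(g),"hmax",np.percentile((g-o)@nn,98),s,an,cr,"bottom centre",o+c[0]*U+c[1]*V)
E
```

```text
base [0.5291 0.0732 0.0258] [0.5076 0.0579 0.026 ]
deep [0.4937 0.3264 0.0283] [0.4779 0.3248 0.0206]
lid [ 0.5204 -0.2669  0.0688] [ 0.5013 -0.2792  0.0642]
shal [ 0.5917 -0.1581  0.0861] [ 0.5633 -0.1628  0.0596]
tin [ 0.5829 -0.0456  0.0859] [ 0.57   -0.0624  0.0859]
spray [0.7336 0.1704 0.078 ] [0.6954 0.1593 0.0796]
carton [0.7168 0.0239 0.0247] [0.7773 0.0371 0.0052]
spanner [ 0.3754 -0.0338  0.0067] [ 0.3764 -0.036   0.0041]
base scene 793 [0.517  0.0747] [95.0279 63.6979] 11.358733177185046 (0, 15)
base side 868 [0.5137 0.0725] [94.8827 62.9297] 9.865380287170398 (0, 46)
base both 1661 [0.5156 0.0741] [97.8739 64.3293] 11.417290687561039 (0, 77)
deep scene 912 [0.4872 0.3267] [95.6973 63.1137] -86.34875607490541 (21, 1)
deep side 780 [0.4811 0.3247] [98.3743 64.1723] -80.1700239181518 (23, 3)
deep both 1692 [0.4833 0.325 ] [98.3713 68.7254] -80.18436527252197 (72, 22)
scene plane [ 0.5745 -0.22    0.0574] [-0.4314  0.2317  0.8719] tilt 29.32001970239656 uphill yaw -28.236624998262638 1343
lid 634 hmax 0.022937469157711964 [96.6754 63.9566] -0.2362136840819938 (28, 0) bottom centre [ 0.513  -0.281   0.0432]
shal 783 hmax 0.03222642574843652 [98.0757 63.0127] -2.79185485839846 (21, 2) bottom centre [ 0.5728 -0.1688  0.043 ]
side plane [ 0.5465 -0.2503  0.0527] [-0.4398  0.2358  0.8666] tilt 29.936830737607245 uphill yaw -28.193332756004278 3188
lid 1787 hmax 0.024298364380345 [105.7015  94.2993] 91.93017172813413 (4, 238) bottom centre [ 0.5141 -0.2729  0.0424]
shal 1412 hmax 0.03315090550342233 [93.4462 89.4829] 179.06854248046872 (127, 135) bottom centre [ 0.5751 -0.1609  0.043 ]
```

Emit:
apply_moves(
  increments=[-0.048,-0.0246,0.006,0,0.087,-0.048,-0.0246,0.006,0,0.087,-0.048,-0.0246,0.006,0,0.087,-0.048,-0.0246,0.006,0,0.087,-0.048,-0.0246,0.006,0,0.087,-0.048,-0.0246,0.006,0,0.087,-0.048,-0.0246,0.006,0,0.087],
  force=20,
)

```text
clock: 1.02
tool_pos: [0.4856, 0.3245, 0.3625]
eef_rot: [0.182, 0.983, 0.0, -0.0]
ft_force: [0.4, -0.0, 0.6]
finger_gap: 0.0873
grip_force: 0.0
```

Emit:
apply_moves(
  increments=[0,0,0,0.18,0.087,0,0,0,0.18,0.087,0,0,0,0.18,0.087,0,0,0,0.18,0.087,0,0,0,0.18,0.087,0,0,0,0.18,0.087,0,0,0,0,0.087,0,0,0,0,0.087],
)

```text
clock: 2.02
tool_pos: [0.4846, 0.326, 0.3626]
eef_rot: [0.66, 0.751, -0.0, -0.0]
ft_force: [-0.5, 0.6, 0.5]
finger_gap: 0.0871
grip_force: 0.0
```

```bash
cat >> h.py <<'E'
from scipy.spatial.transform import Rotation as Ro
def plan(xy,gz,part_yaw_deg):
    "tool-frame shift (current axes) and roll to put the grasp point at xy,gz with tool y along the part's y"
    s=telemetry.read_state();R=Ro.from_quat(s["eef_rot"]).as_matrix()
    d=np.array([xy[0],xy[1],gz+.164])-s["tool_pos"]
    yaw=np.rad2deg(np.arctan2(R[1,1],R[0,1]))
    r=(yaw-(part_yaw_deg+90)+180)%360-180
    print("t",round(s["clock"],2),"tcp",s["tool_pos"].round(4),"yyaw",yaw.round(2),"tiltz",R[:2,2].round(4),"shift",(R.T@d).round(4),"roll",np.deg2rad(r).round(4),"gap",round(s["finger_gap"],4),"F",np.round(s["ft_force"],1))
E
python3 - <<'E'
from h import *
np.set_printoptions(precision=4,suppress=True)
c=capture("wrist");cv2.imwrite("pics/w1.png",c["color"])
W=cloud(c).reshape(-1,3);q=near(W,(.485,.326),.075)
for lo,hi in((.012,.05),(.025,.05),(.030,.037),(.039,.046)):
    g=q[(q[:,2]>lo)&(q[:,2]<hi)];print(lo,len(g),*fit(g[:,:2]))
print(np.percentile(q[:,2],[1,99]))
plan((.485,.326),.05,-83)
E
```

```text
0.012 4390 [0.4824 0.3239] [92.6317 62.0121] -81.05740070343015 (219, 0)
0.025 2340 [0.4824 0.3239] [92.612 62.01 ] -81.0304470062256 (182, 0)
0.03 1369 [0.4824 0.3239] [92.6023 62.0119] -81.05534076690668 (176, 0)
0.039 714 [0.4823 0.3242] [80.2781 50.0642] -81.31693935394287 (1, 0)
[-0.0012  0.3005]
t 2.08 tcp [0.4846 0.326  0.3626] yyaw 7.36 tiltz [-0.0002 -0.0002] shift [0.     0.0004 0.1486] roll 0.0062 gap 0.0871 F [ 0.  -0.6 -0.5]
```

View pics/w1.png

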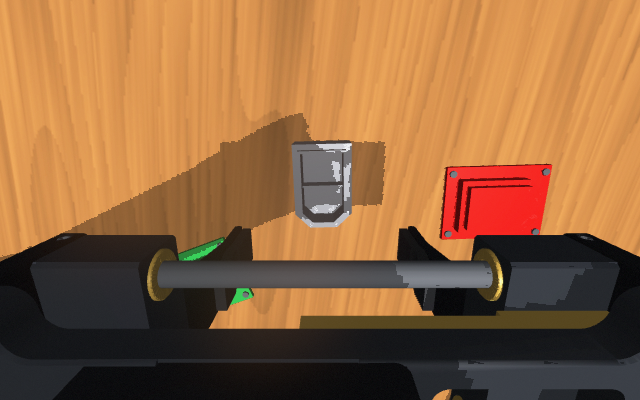

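The wrist picture shows the deep tray at (325,183), chamfers toward the image bottom (world -y), so its yaw is -81°. Next I look at the base from the same kind of viewpoint.

Emit:
apply_moves(
  increments=[-0.0508,0,0,0,0.087,-0.0508,0,0,0,0.087,-0.0508,0,0,0,0.087,-0.0508,0,0,0,0.087,-0.0508,0,0,0,0.087],
)

```text
clock: 2.7
tool_pos: [0.5163, 0.0722, 0.363]
eef_rot: [0.661, 0.751, 0.0, 0.0]
ft_force: [0.8, -0.6, 0.8]
finger_gap: 0.0867
grip_force: 0.0
```

Emit:
apply_moves(
  increments=[0,0,0,-0.182,0.087,0,0,0,-0.182,0.087,0,0,0,-0.182,0.087,0,0,0,-0.182,0.087,0,0,0,-0.182,0.087,0,0,0,-0.182,0.087,0,0,0,-0.182,0.087,0,0,0,-0.182,0.087],
)

```text
clock: 3.7
tool_pos: [0.5163, 0.0739, 0.3628]
eef_rot: [-0.009, 1.0, -0.0, 0.0]
ft_force: [0.5, 0.7, -1.0]
finger_gap: 0.0871
grip_force: 0.0
```

Emit:
apply_moves(
  increments=[0,0,0,-0.178,0.087,0,0,0,0,0.087,0,0,0,0,0.087],
)

```text
clock: 4.08
tool_pos: [0.5163, 0.0739, 0.3628]
eef_rot: [-0.092, 0.996, 0.0, -0.0]
ft_force: [0.5, -0.1, 0.1]
finger_gap: 0.087
grip_force: 0.0
```

Run:
```python
from h import *
np.set_printoptions(precision=4,suppress=True)
c=capture("wrist");cv2.imwrite("pics/w2.png",c["color"])
W=cloud(c).reshape(-1,3);q=near(W,(.515,.074),.08)
for lo,hi in((.010,.03),(.014,.021),(.023,.03)):
    g=q[(q[:,2]>lo)&(q[:,2]<hi)];print(lo,len(g),np.median(g[:,2]),*fit(g[:,:2]))
g=q[q[:,2]<.003];print("bench",np.median(g[:,2]))
plan((.4824,.3239),.20,-81.06)
```

```text
0.01 4300 0.025349760262736193 [0.5144 0.0731] [92.0226 62.1554] 11.390408515930181 (0, 157)
0.014 1116 0.017638584562844062 [0.5144 0.0731] [92.0226 62.1554] 11.390408515930181 (0, 146)
0.023 3150 0.025712842153688464 [0.5147 0.0729] [80.3546 49.8603] 11.767701148986824 (0, 2)
bench -0.0003152548224541474
t 4.12 tcp [0.5163 0.0739 0.3628] yyaw 100.63 tiltz [0. 0.] shift [-0.0128  0.252  -0.0012] roll 1.6002 gap 0.0872 F [-0.6  0.1 -0.3]
```

View pics/w2.png

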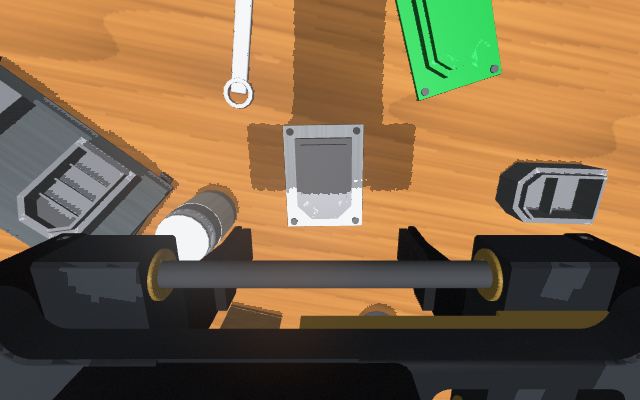

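The base is at (324,178) in this picture, with its chamfers toward the image bottom (world +x). Its pose is (0.5146, 0.0730), yaw 11.5°. Back to the deep tray to grasp it.

Emit:
apply_moves(
  increments=[-0.0026,0.0504,0,0,0.087,-0.0026,0.0504,0,0,0.087,-0.0026,0.0504,0,0,0.087,-0.0026,0.0504,0,0,0.087,-0.0026,0.0504,0,0,0.087],
)

```text
clock: 4.75
tool_pos: [0.4816, 0.3255, 0.3628]
eef_rot: [-0.093, 0.996, 0.0, 0.0]
ft_force: [0.3, -0.1, 0.2]
finger_gap: 0.087
grip_force: 0.0
```

Emit:
apply_moves(
  increments=[0,0,0.013,0.18,0.087,0,0,0.013,0.18,0.087,0,0,0.013,0.18,0.087,0,0,0.013,0.18,0.087,0,0,0.013,0.18,0.087,0,0,0.013,0.18,0.087,0,0,0.013,0.18,0.087,0,0,0.013,0.18,0.087],
)

```text
clock: 5.75
tool_pos: [0.4819, 0.324, 0.2583]
eef_rot: [0.589, 0.808, -0.0, 0.0]
ft_force: [-0.4, 0.2, -0.1]
finger_gap: 0.0865
grip_force: 0.0
```

Emit:
apply_moves(
  increments=[0,0,0,0.16,0.087,0,0,0,0,0.087],
)

```text
clock: 6.0
tool_pos: [0.4819, 0.3241, 0.2586]
eef_rot: [0.649, 0.761, -0.0, 0.0]
ft_force: [-0.4, 0.3, 0.9]
finger_gap: 0.087
grip_force: 0.0
```

Run:
```python
from h import *
plan((.4824,.3239),.024,-81.06)
```

```text
t 6.0 tcp [0.4819 0.3241 0.2586] yyaw 9.1 tiltz [-0.0001 -0.0005] shift [-0.0002  0.0005  0.0706] roll 0.0027 gap 0.087 F [-0.4  0.3  0.9]
```

Emit:
apply_moves(
  increments=[0,0.0005,0.025,0,0.087,0,0,0.025,0,0.087,0,0,0.0206,0,0.087,0,0,0,0,0.05,0,0,0,0,0.05,0,0,0,0,0.05,0,0,0,0,0.05,0,0,0,0,0.05],
  force=20,
)

```text
clock: 7.0
tool_pos: [0.4828, 0.3243, 0.1892]
eef_rot: [0.649, 0.761, 0.001, -0.0]
ft_force: [-0.8, -0.6, 5.6]
finger_gap: 0.0618
grip_force: 20.0
```

Emit:
apply_moves(
  increments=[0,0,0,0,0.05,0,0,0,0,0.05,0,0,-0.02,0,0.05,0,0,-0.03,0,0.05,0,0,-0.03,0,0.05,0,0,-0.02,0,0.05,0,0,0,0,0.05],
)

```text
clock: 7.88
tool_pos: [0.483, 0.3242, 0.2906]
eef_rot: [0.649, 0.761, 0.002, 0.0]
ft_force: [0.1, 0.2, -1.2]
finger_gap: 0.0615
grip_force: 20.0
```

Run:
```python
from h import *
plan((.5146,.0730),.08,11.5)
c=capture("wrist");cv2.imwrite("pics/w3.png",c["color"])
W=cloud(c).reshape(-1,3);s=telemetry.read_state();print(s["grip_force"])
q=near(W,s["tool_pos"][:2],.08)
z0=s["tool_pos"][2]-.164-.024
for lo,hi in((.015,.05),(.030,.037)):
    g=q[(q[:,2]-z0>lo)&(q[:,2]-z0<hi)];print(lo,len(g),np.median(g[:,2]),*fit(g[:,:2]))
```

```text
t 7.88 tcp [0.483  0.3242 0.2906] yyaw 9.11 tiltz [0.0027 0.0027] shift [-0.2532 -0.0087  0.046 ] roll -1.6125 gap 0.0615 F [ 0.1  0.2 -1.2]
19.994265579152852
0.015 10991 0.13498318200377968 [0.48287643 0.32846878] [86.52881622 84.82521057] 9.073994636535641 (313, 333)
0.03 4552 0.13505175464645364 [0.48198999 0.33192419] [82.0282135  77.69277954] -170.66471576690677 (118, 94)
```

Emit:
apply_moves(
  increments=[-0.042,-0.0014,0,0,0.05,-0.042,-0.0014,0,0,0.05,-0.042,-0.0014,0,0,0.05,-0.042,-0.0014,0,0,0.05,-0.042,-0.0014,0,0,0.05,-0.042,-0.0014,0,0,0.05],
)

```text
clock: 8.68
tool_pos: [0.5136, 0.0725, 0.2873]
eef_rot: [0.649, 0.761, -0.001, -0.0]
ft_force: [1.0, -0.0, -1.0]
finger_gap: 0.0621
grip_force: 20.0
```

Emit:
apply_moves(
  increments=[0,0,0,-0.179,0.05,0,0,0,-0.179,0.05,0,0,0,-0.179,0.05,0,0,0,-0.179,0.05,0,0,0,-0.179,0.05,0,0,0,-0.179,0.05,0,0,0,-0.179,0.05,0,0,0,-0.179,0.05],
)

```text
clock: 9.68
tool_pos: [0.5135, 0.0738, 0.2871]
eef_rot: [-0.013, 1.0, -0.0, -0.001]
ft_force: [-0.7, -0.8, -1.6]
finger_gap: 0.0618
grip_force: 20.0
```

Emit:
apply_moves(
  increments=[0,0,0.02,-0.179,0.05,0,0,0.02,0,0.05,0,0,0,0,0.05],
)

```text
clock: 10.05
tool_pos: [0.513, 0.0736, 0.2462]
eef_rot: [-0.099, 0.995, -0.001, -0.002]
ft_force: [-0.4, -0.4, -1.0]
finger_gap: 0.0617
grip_force: 20.0
```

Run:
```python
from h import *
plan((.5146,.0730),.0432,11.5)
```

```text
t 10.05 tcp [0.513  0.0736 0.2462] yyaw 101.39 tiltz [-0.0041 -0.0016] shift [-0.0017 -0.0009  0.039 ] roll -0.002 gap 0.0617 F [-0.4 -0.4 -1. ]
```

Emit:
apply_moves(
  increments=[-0.0022,-0.0007,0.01,-0.002,0.05,0,0,0.01,0,0.05,0,0,0.007,0,0.05,0,0,0.004,0,0.05,0,0,0.004,0,0.05,0,0,0.003,0,0.05,0,0,0,0,0.05],
)

```text
clock: 10.92
tool_pos: [0.5172, 0.0738, 0.2109]
eef_rot: [-0.1, 0.995, 0.0, 0.001]
ft_force: [2.6, 1.1, 3.1]
finger_gap: 0.0625
grip_force: 20.0
```

Run:
```python
from h import *
plan((.5146,.0730),.0432,11.5)
```

```text
t 10.93 tcp [0.5172 0.0738 0.2109] yyaw 101.53 tiltz [0.0025 0.0007] shift [ 0.0027 -0.0003  0.0037] roll 0.0004 gap 0.0625 F [2.6 1.1 3.1]
```

Emit:
apply_moves(
  increments=[0.002,0,0.002,0,0.05,0,0,0.002,0,0.05,0,0,0,0,0.05,0,0,0,0,0.05],
)

```text
clock: 11.42
tool_pos: [0.5149, 0.0733, 0.2066]
eef_rot: [-0.1, 0.995, 0.0, 0.001]
ft_force: [1.3, 0.1, 5.3]
finger_gap: 0.0618
grip_force: 20.0
```

Run:
```python
from h import *
plan((.5146,.0730),.0432,11.5)
```

```text
t 11.43 tcp [0.5149 0.0733 0.2066] yyaw 101.53 tiltz [0.0015 0.0004] shift [ 0.0003 -0.0003 -0.0006] roll 0.0005 gap 0.0618 F [1.3 0.1 5.3]
```

Emit:
apply_moves(
  increments=[0,0,0,0,0.087,0,0,0,0,0.087,0,0,0,0,0.087,0,0,-0.03,0,0.087,0,0,-0.042,0,0.087,0,0,-0.042,0,0.087,0,0,-0.042,0,0.087,0,0,0,0,0.087],
)

```text
clock: 12.42
tool_pos: [0.5152, 0.0732, 0.3652]
eef_rot: [-0.1, 0.995, 0.001, 0.003]
ft_force: [-0.4, 1.1, -0.7]
finger_gap: 0.0869
grip_force: 0.0
```

Run:
```python
from h import *
np.set_printoptions(precision=4,suppress=True)
c=capture("wrist")
W=cloud(c).reshape(-1,3);q=near(W,(.515,.073),.075)
for lo,hi in((.022,.066),(.048,.055),(.057,.064)):
    g=q[(q[:,2]>lo)&(q[:,2]<hi)];print(lo,len(g),np.median(g[:,2]),*fit(g[:,:2]))
plan((.5728,-.1688),.22,-28.2)
plan((.513,-.281),.22,-28.2)
```

```text
0.022 5254 0.04132661222176148 [0.5157 0.0742] [91.8192 62.0661] 11.561584472656248 (0, 244)
0.048 1494 0.05160486648782567 [0.5157 0.0742] [91.8192 62.0661] 11.561584472656248 (0, 191)
0.057 788 0.059584555605733724 [0.5159 0.0743] [80.4413 50.0285] 11.648674964904783 (0, 2)
t 12.47 tcp [0.5146 0.0732 0.3632] yyaw 101.53 tiltz [0.0021 0.0011] shift [-0.0087 -0.2487 -0.021 ] roll 0.6934 gap 0.0869 F [ 0.3 -0.6 -0.6]
t 12.47 tcp [0.5146 0.0732 0.3632] yyaw 101.53 tiltz [0.0021 0.0011] shift [ 0.0723 -0.3467 -0.0212] roll 0.6934 gap 0.0869 F [ 0.3 -0.6 -0.6]
```

The deep tray is home: shoulder at 51.6 mm, yaw 11.6°. Now the shallow tray.

Emit:
apply_moves(
  increments=[-0.0017,-0.05,-0.005,0,0.087,-0.0017,-0.05,-0.005,0,0.087,-0.0017,-0.05,-0.005,0,0.087,-0.0017,-0.05,-0.005,0,0.087,-0.0017,-0.049,0,0,0.087],
)

```text
clock: 13.1
tool_pos: [0.5725, -0.1705, 0.3809]
eef_rot: [-0.1, 0.995, 0.0, -0.001]
ft_force: [0.1, -0.4, 0.4]
finger_gap: 0.0876
grip_force: 0.0
```

Emit:
apply_moves(
  increments=[0,0,0,0.174,0.087,0,0,0,0.174,0.087,0,0,0,0.174,0.087,0,0,0,0.172,0.087,0,0,0,0,0.087,0,0,0,0,0.087],
)

```text
clock: 13.85
tool_pos: [0.5723, -0.1689, 0.3813]
eef_rot: [0.242, 0.97, -0.0, -0.001]
ft_force: [0.1, 0.5, -0.2]
finger_gap: 0.0871
grip_force: 0.0
```

```bash
cat > rk.py <<'E'
from h import *
np.set_printoptions(precision=4,suppress=True)
def rack(W,jobs):
    q=near(W,(.545,-.225),.16);q=q[(q[:,2]>.012)&(q[:,2]<.11)]
    rng=np.random.default_rng(0);best=0
    for _ in range(800):
        t=q[rng.choice(len(q),3,False)];nn=np.cross(t[1]-t[0],t[2]-t[0]);nn/=np.linalg.norm(nn)+1e-12
        if nn[2]<0:nn=-nn
        # shelf plane itself: passes near (.545,-.225,.043)
        if abs(np.arccos(nn[2])-np.pi/6)>.07 or abs((np.array([.543,-.225,.043])-t[0])@nn)>.008:continue
        i=abs((q-t[0])@nn)<.0015
        if i.sum()>best:best=i.sum();I=i
    o=q[I].mean(0);nn=np.linalg.svd(q[I]-o,full_matrices=False)[2][2];nn*=np.sign(nn[2])
    up=-nn[:2]/np.hypot(*nn[:2])
    print("tilt",np.rad2deg(np.arccos(nn[2])),"uphill",np.rad2deg(np.arctan2(up[1],up[0])),best)
    U=np.array([up[0]*nn[2],up[1]*nn[2],np.hypot(*nn[:2])]);V=np.cross(nn,U)
    for k,cc,lo,hi in jobs:
        cc=np.array(cc);l=(W-cc)@np.stack([U,V],1);d=(W-o)@nn
        m=(abs(l[:,0])<.053)&(abs(l[:,1])<.045)&(d>lo)&(d<hi)
        g=W[m];c,s,an,cr=fit(l[m]);b=cc+c[0]*U+c[1]*V;b-=((b-o)@nn)*nn
        ax=np.cos(np.deg2rad(an))*U+np.sin(np.deg2rad(an))*V
        print(k,m.sum(),"hmed",np.median(d[m]),s,an,cr,"bottom",b,"mid",b+nn*(.016 if k[0]=="s" else .011),"yaw",np.rad2deg(np.arctan2(ax[1],ax[0])))
E
python3 - <<'E'
from rk import *
c=capture("wrist");cv2.imwrite("pics/w4.png",c["color"])
W=cloud(c).reshape(-1,3);W=W[~np.isnan(W[:,0])]
S=(.5728,-.1688,.043);L=(.513,-.281,.043)
rack(W,[("s",S,.008,.04),("s top",S,.020,.028),("lid",L,.008,.03),("lid top",L,.018,.026)])
plan((.565,-.165),.1,-28.2)
E
```

```text
tilt 29.957800681462068 uphill -28.261682978976744 11541
s 5046 hmed 0.01922749513866833 [92.2537 62.0528] -0.09320068359379469 (116, 0) bottom [ 0.5706 -0.1719  0.0428] mid [ 0.5635 -0.1681  0.0567] yaw -28.369256113005438
s top 1593 hmed 0.023890477689103077 [92.2537 62.0528] -0.09320068359379469 (113, 0) bottom [ 0.5706 -0.1719  0.0428] mid [ 0.5635 -0.1681  0.0567] yaw -28.369256113005438
lid 5343 hmed 0.021948911128373192 [92.4864 63.2327] 0.07138421386479432 (0, 186) bottom [ 0.5113 -0.2823  0.0428] mid [ 0.5064 -0.2797  0.0523] yaw -28.179290616178797
lid top 5019 hmed 0.021996826222793118 [92.4428 63.1815] 0.17882074415682633 (0, 155) bottom [ 0.5113 -0.2823  0.0428] mid [ 0.5064 -0.2797  0.0524] yaw -28.055286501781755
t 13.9 tcp [ 0.5724 -0.169   0.3816] yyaw 61.95 tiltz [-0.0009 -0.0001] shift [0.0083 0.0001 0.1176] roll 0.0026 gap 0.0868 F [-0.6  0.  -0.4]
```

View pics/w4.png

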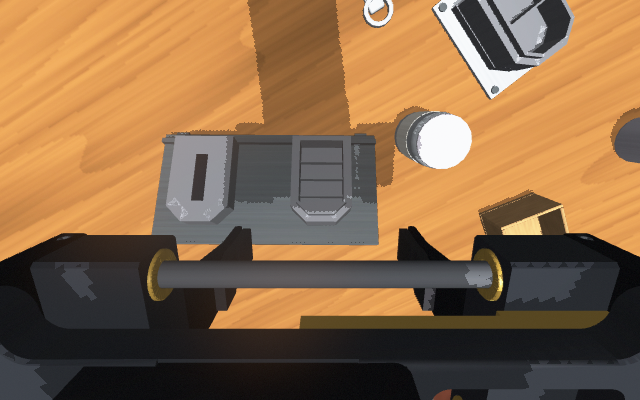

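The wrist picture shows the shallow tray at (322,178), the lid at (200,178) and the tin at (440,138), all with chamfers uphill. I'll grasp the shallow tray while it is tilted, level it on the free bench beyond the rack, then regrip.

Emit:
apply_moves(
  increments=[0.0117,-0.0034,0.03,0,0.087,0,0,0.04,0,0.087,0,0,0.04,0,0.087,0,0,0.025,0,0.087,0,0,0.0149,0,0.087,0,0,0,0,0.087],
  force=15,
)

```text
clock: 14.65
tool_pos: [0.5603, -0.1665, 0.2316]
eef_rot: [0.244, 0.97, -0.0, -0.001]
ft_force: [-0.5, 1.6, 0.9]
finger_gap: 0.0872
grip_force: 0.0
```

Run:
```python
from h import *
plan((.5605,-.1665),.0627,-28.3)
```

```text
t 14.65 tcp [ 0.5603 -0.1665  0.2316] yyaw 61.81 tiltz [-0.0015 -0.    ] shift [-0.0002  0.0001  0.0049] roll 0.0019 gap 0.0872 F [-0.5  1.6  0.9]
```

Emit:
apply_moves(
  increments=[0,0,0.003,0,0.087,0,0,0,0,0.05,0,0,0,0,0.05,0,0,0,0,0.05,0,0,0,0,0.05,0,0,0,0,0.05],
)

```text
clock: 15.4
tool_pos: [0.5606, -0.1666, 0.2295]
eef_rot: [0.244, 0.97, 0.0, 0.0]
ft_force: [-1.4, 0.4, 3.0]
finger_gap: 0.062
grip_force: 15.0
```

Run:
```python
from h import *
plan((.72,-.18),.0627,-28.3);print(telemetry.read_state()["grip_force"])
```

```text
t 15.4 tcp [ 0.5606 -0.1666  0.2295] yyaw 61.76 tiltz [0.0003 0.0001] shift [-0.1468  0.0636  0.0029] roll 0.0011 gap 0.062 F [-1.4  0.4  3. ]
15.000141242926475
```

Emit:
apply_moves(
  increments=[0,0,-0.02,0,0.05,0,0,-0.035,0,0.05,0,0,-0.035,0,0.05,-0.03,0.013,0,0,0.05,-0.04,0.017,0,0,0.05,-0.04,0.017,0,0,0.05,-0.037,0.017,0,0,0.05,0,0,0,0,0.05],
)

```text
clock: 16.4
tool_pos: [0.7223, -0.1789, 0.319]
eef_rot: [0.243, 0.97, -0.001, -0.0]
ft_force: [-0.9, 0.2, -0.6]
finger_gap: 0.0619
grip_force: 15.0
```

Emit:
apply_moves(
  increments=[0,0,0.04,0,0.05,0,0,0.04,0,0.05,0,0,0.018,0,0.05,0,0,0,0,0.05],
)

```text
clock: 16.9
tool_pos: [0.7199, -0.1795, 0.2211]
eef_rot: [0.244, 0.97, -0.0, -0.001]
ft_force: [0.1, -0.1, -1.3]
finger_gap: 0.0621
grip_force: 15.0
```

Run:
```python
from h import *
plan((.72,-.18),.025,-28.3)
c=capture("side");cv2.imwrite("pics/s5.png",c["color"][150:400,280:640].repeat(2,0).repeat(2,1))
```

```text
t 16.9 tcp [ 0.7199 -0.1795  0.2211] yyaw 61.76 tiltz [-0.0016  0.0001] shift [-0.0004 -0.0004  0.0321] roll 0.0011 gap 0.0621 F [ 0.1 -0.1 -1.3]
```

View pics/s5.png

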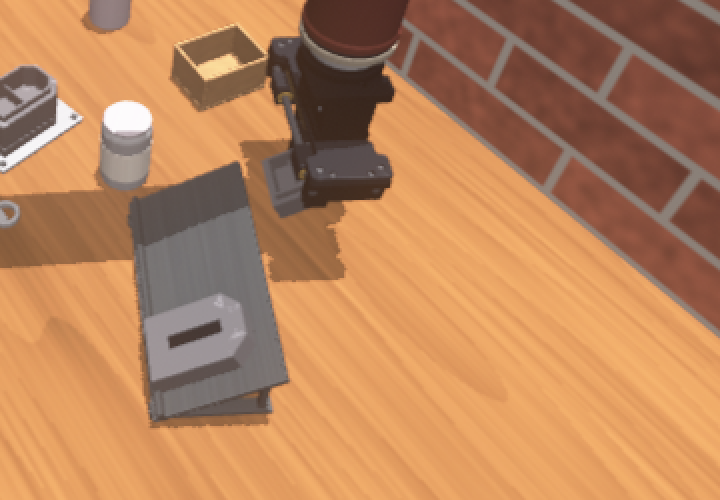

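The picture shows the tray held tilted, low end toward the rack, at about (285,180), clear of the carton. Now I press it level on the bench.

Emit:
apply_moves(
  increments=[0,0,0.008,0,0.05,0,0,0.006,0,0.05,0,0,0.006,0,0.05,0,0,0.005,0,0.05,0,0,0.004,0,0.05,0,0,0,0,0.05],
  force=12,
)

```text
clock: 17.7
tool_pos: [0.7212, -0.1803, 0.1937]
eef_rot: [0.244, 0.97, -0.0, 0.002]
ft_force: [3.5, -2.2, 4.3]
finger_gap: 0.0617
grip_force: 12.0
```

Emit:
apply_moves(
  increments=[0,0,0.003,0,0.05,0,0,0,0,0.05,0,0,0,0,0.05],
)

```text
clock: 18.08
tool_pos: [0.7205, -0.1798, 0.1896]
eef_rot: [0.244, 0.97, -0.0, 0.0]
ft_force: [1.7, -1.6, 3.8]
finger_gap: 0.062
grip_force: 12.0
```

Run:
```python
from h import *
plan((.72,-.18),.022,-28.3)
```

```text
t 18.07 tcp [ 0.7205 -0.1798  0.1896] yyaw 61.76 tiltz [ 0.0006 -0.0003] shift [ 0.0003 -0.0004  0.0036] roll 0.0011 gap 0.062 F [ 1.7 -1.6  3.8]
```

Emit:
apply_moves(
  increments=[0,0,0.002,0,0.05,0,0,0,0,0.087,0,0,0,0,0.087,0,0,0,0,0.087,0,0,-0.035,0,0.087,0,0,-0.045,0,0.087,0,0,-0.045,0,0.087,0,0,-0.045,0,0.087],
)

```text
clock: 19.08
tool_pos: [0.7201, -0.1795, 0.3584]
eef_rot: [0.244, 0.97, 0.0, -0.0]
ft_force: [0.0, -0.5, -0.9]
finger_gap: 0.087
grip_force: 0.0
```

Emit:
apply_moves(
  increments=[0,0,0,0,0.087],
)

```text
clock: 19.2
tool_pos: [0.7208, -0.1804, 0.3617]
eef_rot: [0.244, 0.97, 0.0, 0.003]
ft_force: [0.6, 0.0, -0.2]
finger_gap: 0.0871
grip_force: 0.0
```

Run:
```python
from h import *
np.set_printoptions(precision=4,suppress=True)
c=capture("wrist");cv2.imwrite("pics/w6.png",c["color"])
W=cloud(c).reshape(-1,3);q=near(W,(.72,-.18),.075)
for lo,hi in((.008,.04),(.020,.027),(.029,.036)):
    g=q[(q[:,2]>lo)&(q[:,2]<hi)];r=fit(g[:,:2]);print(lo,len(g),np.median(g[:,2]),*r)
    if lo==.008: f=r
plan(f[0],.024,f[2])
```

```text
0.008 4419 0.01858438841055765 [ 0.7275 -0.183 ] [91.3508 62.1282] -28.1217155456543 (177, 0)
0.02 1340 0.02359173801874745 [ 0.7275 -0.183 ] [91.3122 62.1295] -28.11777877807614 (155, 0)
0.029 641 0.03159392017632784 [ 0.7278 -0.1831] [79.9426 49.9631] -28.210952758789077 (2, 0)
t 19.25 tcp [ 0.7205 -0.18    0.3589] yyaw 61.76 tiltz [ 0.0026 -0.0003] shift [-0.0072  0.0005  0.1709] roll -0.0021 gap 0.087 F [-0.2 -0.1 -0.5]
```

The tray lies flat at (0.7275, -0.183). Regripping it at its centre.

Emit:
apply_moves(
  increments=[-0.0072,0.0005,0.04,0,0.087,0,0,0.05,0,0.087,0,0,0.045,0,0.087,0,0,0.0265,0,0.087,0,0,0.01,0,0.087,0,0,0,0,0.087,0,0,0,0,0.05,0,0,0,0,0.05],
  force=20,
)

```text
clock: 20.25
tool_pos: [0.7271, -0.1827, 0.1861]
eef_rot: [0.244, 0.97, 0.0, 0.0]
ft_force: [-1.0, 0.3, 0.6]
finger_gap: 0.074
grip_force: 0.0
```

Emit:
apply_moves(
  increments=[0,0,0,0,0.05,0,0,0,0,0.05,0,0,0,0,0.05],
)

```text
clock: 20.62
tool_pos: [0.727, -0.1827, 0.186]
eef_rot: [0.244, 0.97, 0.0, 0.0]
ft_force: [-0.3, 0.0, 0.9]
finger_gap: 0.0619
grip_force: 20.0
```

Run:
```python
from h import *
plan((.7275,-.183),.024,-28.2)
plan((.515,.0735),.16,11.55);print(telemetry.read_state()["grip_force"])
```

```text
t 20.62 tcp [ 0.727  -0.1827  0.186 ] yyaw 61.77 tiltz [ 0.0002 -0.0001] shift [-0.0006 -0.     -0.002 ] roll -0.0006 gap 0.0619 F [-0.3  0.   0.9]
t 20.62 tcp [ 0.727  -0.1827  0.186 ] yyaw 61.77 tiltz [ 0.0002 -0.0001] shift [ 0.3079  0.1254 -0.1381] roll -0.6944 gap 0.0619 F [-0.3  0.   0.9]
19.999975115060806
```

Emit:
apply_moves(
  increments=[0,0,-0.025,0,0.05,0,0,-0.04,0,0.05,0,0,-0.04,0,0.05,0,0,-0.033,0,0.05,0.02,0.0081,0,0,0.05,0.045,0.0183,0,0,0.05,0.045,0.0183,0,0,0.05,0.045,0.0183,0,0,0.05],
)

```text
clock: 21.62
tool_pos: [0.6191, -0.0531, 0.3253]
eef_rot: [0.244, 0.97, 0.0, 0.001]
ft_force: [0.3, 1.1, -0.4]
finger_gap: 0.0617
grip_force: 20.0
```

Emit:
apply_moves(
  increments=[0.045,0.0183,0,0,0.05,0.045,0.0183,0,0,0.05,0.045,0.0183,0,0,0.05,0.018,0.0075,0,-0.174,0.05,0,0,0,-0.174,0.05,0,0,0,-0.174,0.05,0,0,0,-0.172,0.05,0,0,0,0,0.05],
)

```text
clock: 22.62
tool_pos: [0.515, 0.073, 0.325]
eef_rot: [-0.099, 0.995, 0.0, 0.001]
ft_force: [0.3, -0.1, -2.0]
finger_gap: 0.062
grip_force: 20.0
```

Emit:
apply_moves(
  increments=[0,0,0.02,0,0.05,0,0,0.02,0,0.05,0,0,0.01,0,0.05,0,0,0,0,0.05],
)

```text
clock: 23.12
tool_pos: [0.5148, 0.0734, 0.2737]
eef_rot: [-0.099, 0.995, -0.0, -0.0]
ft_force: [0.1, 0.5, -0.2]
finger_gap: 0.0619
grip_force: 20.0
```

Run:
```python
from h import *
plan((.5150,.0736),.074,11.55)
```

```text
t 23.12 tcp [0.5148 0.0734 0.2737] yyaw 101.4 tiltz [-0.0006 -0.0004] shift [-0.0002  0.0002  0.0357] roll -0.0026 gap 0.0619 F [ 0.1  0.5 -0.2]
```

Emit:
apply_moves(
  increments=[0,0,0.012,-0.002,0.05,0,0,0.008,0,0.05,0,0,0.005,0,0.05,0,0,0.004,0,0.05,0,0,0.003,0,0.05,0,0,0.002,0,0.05,0,0,0,0,0.05],
)

```text
clock: 24.0
tool_pos: [0.5149, 0.0736, 0.2397]
eef_rot: [-0.101, 0.995, -0.0, -0.0]
ft_force: [0.8, -0.1, -1.1]
finger_gap: 0.062
grip_force: 20.0
```

Run:
```python
from h import *
plan((.5150,.0736),.074,11.55)
```

```text
t 24.0 tcp [0.5149 0.0736 0.2397] yyaw 101.64 tiltz [-0.0001 -0.    ] shift [-0.0001  0.      0.0017] roll 0.0016 gap 0.062 F [ 0.8 -0.1 -1.1]
```

Emit:
apply_moves(
  increments=[0,0,0.0015,0,0.05,0,0,0.001,0,0.05,0,0,0,0,0.05],
)

```text
clock: 24.38
tool_pos: [0.515, 0.0735, 0.2378]
eef_rot: [-0.101, 0.995, 0.0, 0.0]
ft_force: [-1.8, 0.1, 5.9]
finger_gap: 0.0617
grip_force: 20.0
```

Emit:
apply_moves(
  increments=[0,0,0,0,0.087,0,0,0,0,0.087,0,0,0,0,0.087,0,0,-0.03,0,0.087,0,0,-0.045,0,0.087,0,0,-0.045,0,0.087,0,0,-0.03,0,0.087,0,0,0,0,0.087],
)

```text
clock: 25.38
tool_pos: [0.5155, 0.0735, 0.3895]
eef_rot: [-0.101, 0.995, 0.001, 0.002]
ft_force: [-0.5, 1.4, -0.9]
finger_gap: 0.0869
grip_force: 0.0
```

Run:
```python
from h import *
np.set_printoptions(precision=4,suppress=True)
c=capture("wrist")
W=cloud(c).reshape(-1,3);q=near(W,(.515,.073),.075)
for lo,hi in((.056,.09),(.072,.079),(.081,.088)):
    g=q[(q[:,2]>lo)&(q[:,2]<hi)];print(lo,len(g),np.median(g[:,2]),*fit(g[:,:2]))
# lid: bottom centre + 25 mm along the normal
plan((.5113-.44*.025,-.2823+.237*.025),.22,-28.2)
```

```text
0.056 5193 0.0709252789888336 [0.516  0.0744] [91.7224 62.0836] 11.749838829040536 (0, 218)
0.072 1545 0.07567094712376732 [0.516  0.0744] [91.6776 62.0785] 11.726068496704103 (0, 170)
0.081 760 0.08355706260536899 [0.5162 0.0745] [79.7524 50.0127] 11.822825431823734 (0, 1)
t 25.43 tcp [0.515  0.0736 0.3878] yyaw 101.65 tiltz [0.0014 0.001 ] shift [ 0.0851 -0.3397  0.0034] roll 0.6956 gap 0.0866 F [ 0.  -0.1 -0.6]
```

The shallow tray is home: shoulder at 75.7 mm. Now the lid.

Emit:
apply_moves(
  increments=[0.0117,-0.0489,0,0,0.087,0.0117,-0.0489,0,0,0.087,0.0117,-0.0489,0,0,0.087,0.0117,-0.0489,0,0,0.087,0.0117,-0.0489,0,0,0.087,0.0117,-0.0489,0,0,0.087,0.0117,-0.0489,0,0,0.087],
)

```text
clock: 26.3
tool_pos: [0.5033, -0.2795, 0.3859]
eef_rot: [-0.102, 0.995, 0.0, -0.001]
ft_force: [0.9, 0.1, 0.0]
finger_gap: 0.0866
grip_force: 0.0
```

Emit:
apply_moves(
  increments=[0,0,0.02,0.174,0.087,0,0,0.02,0.174,0.087,0,0,0.02,0.174,0.087,0,0,0.01,0.174,0.087,0,0,0,0,0.087,0,0,0,0,0.087],
)

```text
clock: 27.05
tool_pos: [0.5037, -0.2783, 0.3171]
eef_rot: [0.242, 0.97, -0.0, -0.0]
ft_force: [0.6, -0.7, -0.0]
finger_gap: 0.087
grip_force: 0.0
```

Run:
```python
from rk import *
c=capture("wrist")
W=cloud(c).reshape(-1,3);W=W[~np.isnan(W[:,0])]
rack(W,[("lid",(.5113,-.2823,.0428),.008,.03)])
plan((.5038,-.2783),.0656,-28.2)
```

```text
tilt 30.00757263463807 uphill -28.278411559853335 17143
lid 7672 hmed 0.022044354059582383 [91.5762 62.2648] 0.1128516122698742 (0, 196) bottom [ 0.5107 -0.2818  0.0425] mid [ 0.5058 -0.2792  0.052 ] yaw -28.14809185318312
t 27.1 tcp [ 0.5037 -0.2783  0.3174] yyaw 61.94 tiltz [ 0.     -0.0002] shift [-0.      0.0001  0.0878] roll 0.0025 gap 0.0871 F [-0. -0.  0.]
```

Emit:
apply_moves(
  increments=[0,0,0.04,0.0025,0.087,0,0,0.03,0,0.087,0,0,0.0188,0,0.087,0,0,0,0,0.087,0,0,0,0,0.05,0,0,0,0,0.05,0,0,0,0,0.05,0,0,0,0,0.05],
  force=15,
)

```text
clock: 28.1
tool_pos: [0.504, -0.2783, 0.229]
eef_rot: [0.245, 0.97, 0.0, 0.0]
ft_force: [0.2, 1.5, 4.5]
finger_gap: 0.0621
grip_force: 15.0
```

Emit:
apply_moves(
  increments=[0,0,0,0,0.05],
)

```text
clock: 28.22
tool_pos: [0.504, -0.2783, 0.229]
eef_rot: [0.245, 0.97, 0.0, 0.0]
ft_force: [-1.1, 0.8, 5.0]
finger_gap: 0.0618
grip_force: 15.0
```

Run:
```python
from h import *
plan((.70,-.27),.0656,-28.2);print(telemetry.read_state()["grip_force"])
```

```text
t 28.23 tcp [ 0.504  -0.2783  0.229 ] yyaw 61.63 tiltz [ 0.0007 -0.    ] shift [-0.1685  0.1005 -0.0005] roll -0.003 gap 0.0618 F [-1.1  0.8  5. ]
15.00059652433265
```

Emit:
apply_moves(
  increments=[0,0,-0.02,0,0.05,0,0,-0.035,0,0.05,0,0,-0.035,0,0.05,-0.03,0.018,0,0,0.05,-0.045,0.027,0,0,0.05,-0.045,0.027,0,0,0.05,-0.045,0.027,0,0,0.05,-0.0035,0.0015,0,0,0.05],
)

```text
clock: 29.22
tool_pos: [0.7029, -0.2678, 0.3179]
eef_rot: [0.243, 0.97, -0.0, -0.0]
ft_force: [-0.7, 0.6, -1.1]
finger_gap: 0.0618
grip_force: 15.0
```

Emit:
apply_moves(
  increments=[0,0,0.04,0,0.05,0,0,0.04,0,0.05,0,0,0.015,0,0.05,0,0,0.008,0,0.05,0,0,0.006,0,0.05,0,0,0.006,0,0.05,0,0,0.006,0,0.05,0,0,0.004,0,0.05],
  force=12,
)

```text
clock: 30.22
tool_pos: [0.7012, -0.2708, 0.1963]
eef_rot: [0.245, 0.97, -0.001, 0.003]
ft_force: [3.8, -1.8, 4.3]
finger_gap: 0.062
grip_force: 12.0
```

Emit:
apply_moves(
  increments=[0,0,0.004,0,0.05,0,0,0.002,0,0.05,0,0,0,0,0.05],
)

```text
clock: 30.6
tool_pos: [0.6999, -0.27, 0.1877]
eef_rot: [0.245, 0.969, -0.0, 0.0]
ft_force: [3.4, -1.7, 3.9]
finger_gap: 0.0621
grip_force: 12.0
```

Run:
```python
from h import *
plan((.70,-.27),.022,-28.2);print(telemetry.read_state()["grip_force"])
```

```text
t 30.6 tcp [ 0.6999 -0.27    0.1877] yyaw 61.62 tiltz [ 0.0004 -0.0002] shift [-0.0001  0.      0.0017] roll -0.0031 gap 0.0621 F [ 3.4 -1.7  3.9]
12.00029656291008
```

Emit:
apply_moves(
  increments=[0,0,0.0025,0,0.05,0,0,0,0,0.087,0,0,0,0,0.087,0,0,0,0,0.087,0,0,-0.035,0,0.087,0,0,-0.045,0,0.087,0,0,-0.045,0,0.087,0,0,-0.045,0,0.087],
)

```text
clock: 31.6
tool_pos: [0.6996, -0.2698, 0.3561]
eef_rot: [0.245, 0.969, 0.0, -0.0]
ft_force: [-0.3, -0.4, -0.2]
finger_gap: 0.0871
grip_force: 0.0
```

Emit:
apply_moves(
  increments=[0,0,0,0,0.087,0,0,0,0,0.087],
)

```text
clock: 31.85
tool_pos: [0.6996, -0.2697, 0.3541]
eef_rot: [0.245, 0.969, 0.0, -0.0]
ft_force: [-0.8, 0.6, -1.2]
finger_gap: 0.087
grip_force: 0.0
```

Run:
```python
from h import *
np.set_printoptions(precision=4,suppress=True)
c=capture("wrist");cv2.imwrite("pics/w7.png",c["color"])
W=cloud(c).reshape(-1,3);q=near(W,(.705,-.273),.075)
for lo,hi in((.008,.04),(.019,.025)):
    g=q[(q[:,2]>lo)&(q[:,2]<hi)];r=fit(g[:,:2]);print(lo,len(g),np.median(g[:,2]),np.percentile(g[:,2],[2,98]),*r)
    if lo==.008: f=r
plan(f[0],.022,f[2])
```

```text
0.008 4552 0.02171512363745831 [0.02   0.0233] [ 0.7043 -0.2718] [92.0816 62.0587] -28.34157562255853 (181, 0)
0.019 4493 0.021726357055368906 [0.0203 0.0233] [ 0.7044 -0.2719] [91.894  62.0294] -28.462226867675835 (162, 0)
t 31.9 tcp [ 0.6996 -0.2696  0.3534] yyaw 61.62 tiltz [-0.0019  0.001 ] shift [-0.0056  0.0002  0.1674] roll -0.0007 gap 0.087 F [ 0.8  0.3 -0.4]
```

Emit:
apply_moves(
  increments=[-0.0056,0.0002,0.04,0,0.087,0,0,0.05,0,0.087,0,0,0.045,0,0.087,0,0,0.0225,0,0.087,0,0,0.01,0,0.087,0,0,0,0,0.087,0,0,0,0,0.05,0,0,0,0,0.05],
  force=20,
)

```text
clock: 32.9
tool_pos: [0.7052, -0.2726, 0.1889]
eef_rot: [0.245, 0.969, -0.0, 0.001]
ft_force: [0.1, 0.1, -0.1]
finger_gap: 0.0744
grip_force: 0.0
```

Emit:
apply_moves(
  increments=[0,0,0,0,0.05,0,0,0,0,0.05,0,0,0,0,0.05],
)

```text
clock: 33.28
tool_pos: [0.705, -0.2725, 0.1881]
eef_rot: [0.245, 0.969, 0.0, 0.0]
ft_force: [-1.4, 1.0, 4.7]
finger_gap: 0.0619
grip_force: 20.0
```

Run:
```python
from h import *
plan((.7043,-.2718),.022,-28.3)
plan((.5150,.0736),.16,11.65);print(telemetry.read_state()["grip_force"])
```

```text
t 33.27 tcp [ 0.705  -0.2725  0.1881] yyaw 61.63 tiltz [ 0.0007 -0.0002] shift [0.0009 0.0003 0.0021] roll -0.0013 gap 0.0619 F [-1.4  1.   4.7]
t 33.27 tcp [ 0.705  -0.2725  0.1881] yyaw 61.63 tiltz [ 0.0007 -0.0002] shift [ 0.3315  0.2142 -0.1361] roll -0.6986 gap 0.0619 F [-1.4  1.   4.7]
20.0006552785635
```

Emit:
apply_moves(
  increments=[0,0,-0.026,0,0.05,0,0,-0.045,0,0.05,0,0,-0.045,0,0.05,0,0,-0.03,0,0.05,0.02,0.013,0,0,0.05,0.042,0.0272,0,0,0.05,0.042,0.0272,0,0,0.05,0.042,0.0272,0,0,0.05],
)

```text
clock: 34.28
tool_pos: [0.6204, -0.1189, 0.3347]
eef_rot: [0.245, 0.969, 0.0, 0.0]
ft_force: [0.5, 1.1, -0.4]
finger_gap: 0.0617
grip_force: 20.0
```

Emit:
apply_moves(
  increments=[0.042,0.0272,0,0,0.05,0.042,0.0272,0,0,0.05,0.042,0.0272,0,0,0.05,0.042,0.0272,0,0,0.05,0.0166,0.0108,0,0,0.05,0,0,0,-0.175,0.05,0,0,0,-0.175,0.05,0,0,0,-0.175,0.05],
)

```text
clock: 35.28
tool_pos: [0.5158, 0.0726, 0.3347]
eef_rot: [-0.017, 1.0, 0.001, 0.0]
ft_force: [-0.4, -0.1, -1.0]
finger_gap: 0.0616
grip_force: 20.0
```

Emit:
apply_moves(
  increments=[0,0,0.01,-0.174,0.05,0,0,0.015,0,0.05,0,0,0,0,0.05,0,0,0,0,0.05],
)

```text
clock: 35.78
tool_pos: [0.5158, 0.073, 0.3087]
eef_rot: [-0.1, 0.995, -0.0, 0.0]
ft_force: [0.7, -0.4, -0.7]
finger_gap: 0.0621
grip_force: 20.0
```

Run:
```python
from h import *
plan((.5159,.0738),.1001,11.65)
```

```text
t 35.77 tcp [0.5158 0.073  0.3087] yyaw 101.52 tiltz [ 0.0001 -0.0002] shift [-0.0002  0.0008  0.0446] roll -0.0024 gap 0.0621 F [ 0.7 -0.4 -0.7]
```

Emit:
apply_moves(
  increments=[-0.0002,0.0008,0.015,-0.0024,0.05,0,0,0.012,0,0.05,0,0,0.006,0,0.05,0,0,0.004,0,0.05,0,0,0.003,0,0.05,0,0,0.002,0,0.05,0,0,0.0015,0,0.05,0,0,0,0,0.05],
)

```text
clock: 36.78
tool_pos: [0.5158, 0.074, 0.265]
eef_rot: [-0.103, 0.995, 0.0, 0.0]
ft_force: [0.2, -0.5, -1.0]
finger_gap: 0.0617
grip_force: 20.0
```

Emit:
apply_moves(
  increments=[0,0,0,0,0.05],
)

```text
clock: 36.9
tool_pos: [0.5158, 0.074, 0.265]
eef_rot: [-0.103, 0.995, 0.0, 0.0]
ft_force: [-0.1, -0.3, -0.7]
finger_gap: 0.0619
grip_force: 20.0
```

Run:
```python
from h import *
plan((.5159,.0738),.1001,11.65)
```

```text
t 36.9 tcp [0.5158 0.074  0.265 ] yyaw 101.81 tiltz [0.0001 0.    ] shift [-0.     -0.0002  0.0009] roll 0.0028 gap 0.0619 F [-0.1 -0.3 -0.7]
```

Emit:
apply_moves(
  increments=[0,0,0.0015,0,0.05,0,0,0.0005,0,0.05,0,0,0,0,0.05,0,0,0,0,0.087,0,0,0,0,0.087,0,0,0,0,0.087,0,0,-0.03,0,0.087,0,0,-0.045,0,0.087],
)

```text
clock: 37.9
tool_pos: [0.5153, 0.0741, 0.3379]
eef_rot: [-0.103, 0.995, -0.001, -0.001]
ft_force: [1.0, 0.8, 1.4]
finger_gap: 0.0866
grip_force: 0.0
```

Emit:
apply_moves(
  increments=[0,0,-0.045,0,0.087,0,0,-0.02,0,0.087,0,0,0,0,0.087,0,0,0,0,0.087],
)

```text
clock: 38.4
tool_pos: [0.5154, 0.0741, 0.4019]
eef_rot: [-0.103, 0.995, -0.0, -0.001]
ft_force: [0.4, 0.5, -0.1]
finger_gap: 0.0872
grip_force: 0.0
```

Run:
```python
from h import *
np.set_printoptions(precision=4,suppress=True)
c=capture("wrist")
W=cloud(c).reshape(-1,3);q=near(W,(.515,.073),.075)
for lo,hi in((.03,.11),(.08,.11),(.095,.105)):
    g=q[(q[:,2]>lo)&(q[:,2]<hi)];print(lo,len(g),np.median(g[:,2]),*fit(g[:,:2]))
A=np.c_[g[:,:2]-g[:,:2].mean(0),np.ones(len(g))];print("tilt",np.linalg.lstsq(A,g[:,2],rcond=None)[0])
plan((.515,.0736),.2,11.5)
cv2.imwrite("pics/s8.png",capture("side")["color"])
```

```text
0.03 5746 0.09765509272374151 [0.5154 0.0746] [92.6582 62.1076] 11.78699684143066 (0, 331)
0.08 5521 0.09769298926438275 [0.5154 0.0746] [92.6582 62.1076] 11.78699684143066 (0, 240)
0.095 5450 0.09770582491789187 [0.5154 0.0746] [92.6582 62.1076] 11.78699684143066 (0, 211)
tilt [0.0016 0.0001 0.0977]
t 38.45 tcp [0.5154 0.0741 0.4018] yyaw 101.81 tiltz [-0.0016 -0.0008] shift [ 0.0004 -0.0004  0.0378] roll 0.0054 gap 0.0869 F [-1.1  0.6 -0.6]
```

View pics/s8.png

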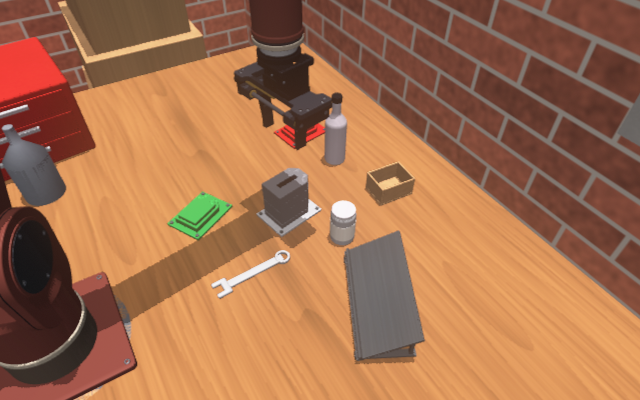

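The picture shows the closed stack on the base at (287,198). The lid top is at 97.7 mm (nominal 98 mm) and level, the rack is empty, and the bystanders are where they were. Handing in.

```bash
python3 -c "
from workcell import sign_off
print(sign_off())"
```

```text
the job is handed in; nothing more can be done
None
```

The deep tray, shallow tray and lid are stacked on the base with chamfers aligned, and the job was handed in at about 38.5 s; the last check showed the lid level at 97.7 mm (98 nominal) and no bystander visibly moved, but sign-off returned no verdict.

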